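Hold the stencil over the iced loaf cake

ROBOT

A 6-joint arm with a two-finger parallel gripper is mounted at the origin on the work surface. World frame = base frame: x ahead of the robot, y to its left, z up, the work surface at z = 0. Lengths are in m, angles in rad, forces in N, time in s.
With the tool pointing down it reaches from about 0.375 to 0.975 m from the base axis. Payload 3.8 kg.
Tool frame: the origin (TCP) lies at the very end of the fingers, on their centre line; the grasp point (between the pads) lies 19 mm behind it; z points along the fingers, y is the line along which they close (so a half turn about z gives the same grasp; the last joint's range is limited). The gripper opens to 85 mm and grips with 20 to 120 N. Pads are 22 mm wide; open, the fingers measure 114 mm over their backs; the gripper's body (76 mm by 85 mm) begins 54 mm behind the grasp point. The pads swing forward as they close: fully open they stand 13 mm farther back than shut.
Start: joints at [-1.365, 0.264, 1.604, -0, 1.274, -0.037], TCP at [0.162, -0.655, 0.231] pointing down, gripper open.
Joint ranges: [-2.63, 2.63], [-0.94, 2.18], [0.31, 2.57], [-1.31, 4.45], [0, 2.66], [-2.55, 2.55]. Speed limits (rad/s): [2.57, 2.57, 3.14, 3.14, 3.14, 3.14].

INTERFACE

Orientations are given as a rotation vector (axis times angle).
In Python, from workcell import bot, vision gives the robot as it stands. The module is installed in compiled form; this text tells all that it offers.
- The arm moves only by the tool play_rows, never from a script. Its argument "moves" is a list that holds one entry, the list of rows, each a list of 7 numbers: the turn, a rotation vector about the tool's x, y, z as a fraction of full scale, then the shift along the tool's x, y, z as a fraction of full scale, then the finger opening in mm, from 0 to 85.4. In form: [[[ax, ay, az, x, y, z, jaw], ...]]. A call has 1 to 5 rows; each row shifts and turns the commanded pose from where the row before left it, along the tool's axes as they then stand; what a row does not reach is not made up. Full scale, the value 1, is 0.1 m for a shift and 0.5 rad for a turn. A row lasts 1/12 s, in which the tool goes at most 41.7 mm and 7.16 degrees, less where a joint would pass 70% of its speed; a pose out of reach is approached as far as the arm can. A call with a number of a shift or a turn outside -1 to 1 is refused whole. A call with a gripper value outside its range is refused whole. The fingers move at their own pace and stop on an object; "newtons" is the grip in N (left out, the last holds). Time passes only in rows, so rows that do not move let the fingers close. It gives the time, the measured TCP pose, the force, the opening and the grip force at its end, in the units of the state.
- bot.read_state(): the state, without advancing time (a new reading comes with each control period).
- vision.read_camera(name): name is "scene" or "top" or "wrist"; returns a dict with "image" (384x512x3 uint8, red, green, blue), "depth" (384x512 float32, m along the optical axis (not along the pixel's ray), 0 where there is no reading), "K" (3x3 intrinsics, pixels), "R" (3x3) and "t" (3): a world point X has camera coordinates R X + t. Camera axes: x right, y down, z forward; pixel columns grow to the right and rows downward; lengths in m; the calibration is good to about 2 mm. A picture is of the moment at which its call begins.
- bot.finish_job(): hands the job in; it is judged then, once.
The state is a dict: "time": time; "q": joint angles; "joint_vel": joint speeds; "joint_torque": joint torques, N m; "tool_pos": TCP position; "tcp_rot": TCP orientation; "wrist_force": force on the tool from outside, world axes, zero at the start; "torque": the same for the moment, N m; "width": opening from 0.0 (shut) to 1.0 (fully open); "grip_force": force on a finger pad.
Only numpy, scipy, OpenCV 4.12 (cv2) and the standard library are available. Lean on these libraries where they do the work, as an engineer would, in place of code of your own. Each camera call takes 0.05 s, during which the arm holds its last target. There are 200 camera calls.

TASK

Take the steel cake stencil from the chopping board, lift it clear of the bottle, mill, mug and shaker that stand in between, and finish holding it still above the iced loaf cake so that I can dust sugar through it: about one centimetre above the icing, level, centred and lined up lengthwise with the cake (either end may point either way). Nothing may touch the cake, and leave everything else standing where it is. The job ends with the stencil in the gripper, hovering: do not put it down or let it go.

Things in the scene. Friction and masses are not known exactly. Their poses are not given: they have to be found in the camera images.
- stencil: Cake stencil, about 0.15 kg: flat steel sheet 190 mm long (x) by 90 mm wide (y), 4 mm thick, cut out in diamonds, with a dark wooden handle at its -x end. Starts flat on the chopping board, handle towards the robot (within about 30 degrees). Origin: centre of the sheet's underside; x along the sheet, away from the handle; z up.
- stencil_grip (a point): Point to pinch on the stencil's handle, (-140, 0, 28) mm from the stencil's origin. The handle is a straight bar along x, 16 mm wide and 16 mm tall, from x = -113 to -217 mm, centre line 28 mm above the sheet's underside (20 mm of air below), on a sloping steel tang. The sheet outweighs the handle: grip firmly (60 N or more) to keep it level.
- cake: Iced loaf cake, 180 mm long (x) by 82 mm wide (y), 70 mm tall: brown sponge, flat white icing on top. About 0.55 kg, loose. It stands on the cooling rack, its long axis pointing roughly away from the robot (along world x within about 30 degrees). Origin: centre of its underside; z up.
- cake_top (a point): Centre of the flat top of the icing, 70 mm above the cake's origin, axes as the cake's.
- rack: Wire cooling rack under the cake, 270 x 180 mm, fixed to the counter; the cake stands on it, 18 mm above the counter. It is on the left or the right of the row of things in the middle, the chopping board on the other side. Origin: centre of its underside.
- board: Pale wooden chopping board under the stencil, 270 x 190 mm, 16 mm thick, fixed. Origin: centre of its underside.
- oil_bottle: Green glass oil bottle with black cap, 62 mm across, 210 mm tall, loose, in the row down the middle between board and rack. Origin: centre of its underside (so for all the standing things).
- pepper_mill: Turned dark wooden pepper mill, 58 mm across, 190 mm tall, loose, in the middle row.
- mug: White mug, 80 mm across, 92 mm tall, handle to its +y, loose, in the middle row.
- sugar_shaker: Aluminium sugar shaker with a perforated dome lid, 70 mm across, 126 mm tall, loose, in the middle row.
- tumbler: Clear drinking glass, 68 mm across, 120 mm tall, loose, at the far end of the middle row.
- tomato: Red tomato, 68 mm across, 51 mm tall, loose, at the far end of the middle row.
There are look-alikes about, which are no part of the job. There is more than one size of the tomato; the one meant has the size given above.

How it is judged:
By the outcome, as a careful person would: the job done as asked, in the order asked, and still so for the second after the job is handed in, while the arm keeps its last pose, push and grip.
It also fails if it takes over 51 s, if anything falls off the work surface, if the arm or the gripper's body presses on something with over 40 N, if the wrist force passes 120 N, or if a joint passes its speed limit or range.

## Working session

There is one attempt and no reset: what is moved stays moved. The work goes in short steps, Python scripts to look and compute and a tool call to move; the robot and the scene stay as the last step left them, time stands still between calls to the robot, and variables do not carry over. Pictures are saved under pics/ and viewed, at most 10 in all, crops included, and the job is handed in when it is done.

Besides the shell and the picture viewer there is one more tool, called after ">>>" as name(argument=value, ...) on one line, values as JSON. play_rows: Moves the arm, as the interface text tells. Its arguments: {"type":"object","properties":{"moves":{"type":"array","items":{"type":"array","items":{"type":"array","items":{"type":"number"}}}},"newtons":{"type":"number"}},"required":["moves"]}

```bash
mkdir -p pics
cat > h.py <<'E'
import numpy as np, cv2
from workcell import bot, vision
from scipy.spatial.transform import Rotation as Ro
def cam(n):
    c=vision.read_camera(n); d=c['depth']; v,u=np.mgrid[:384,:512]
    P=np.stack([(u-c['K'][0,2])/c['K'][0,0]*d,(v-c['K'][1,2])/c['K'][1,1]*d,d],-1)
    c['W']=(P-c['t'])@c['R']; c['W'][d==0]=np.nan   # R^T(P-t)
    return c
E
python3 - <<'E'
from h import *
print(bot.read_state())
for n in("scene","top"):
    c=cam(n); np.savez(n+'.npz',**c)
    cv2.imwrite(f'pics/{n}0.png',cv2.resize(c['image'][...,::-1],(800,600)))
    print(n,-c['R'].T@c['t'])
E
```

```text
{'time': 0.0, 'q': array([-1.36489389e+00,  2.64747183e-01,  1.60538186e+00, -3.10262162e-06,
        1.27370507e+00, -3.69057779e-02]), 'joint_vel': array([-0.0007487 , -0.00014216, -0.00057904,  0.00061193, -0.00138181,
        0.00016412]), 'joint_torque': array([ 1.13890944e-04, -5.15105081e+01, -3.67314577e+01,  9.06433661e-05,
        1.28935822e-02, -1.13034130e-05]), 'tool_pos': array([ 0.16213256, -0.65448004,  0.22996181]), 'tcp_rot': array([-3.11625221e+00, -3.80196991e-01,  3.01582344e-04]), 'wrist_force': array([ 0.50344653, -0.57150234,  0.63372716]), 'torque': array([-0.01662936, -0.02081719,  0.03267521]), 'grip_force': 0.0, 'width': 1.0027386373999199}
scene [1.37838423 0.5318499  0.80648472]
top [0.49205688 0.02121501 1.0003026 ]
```

View pics/scene0.png

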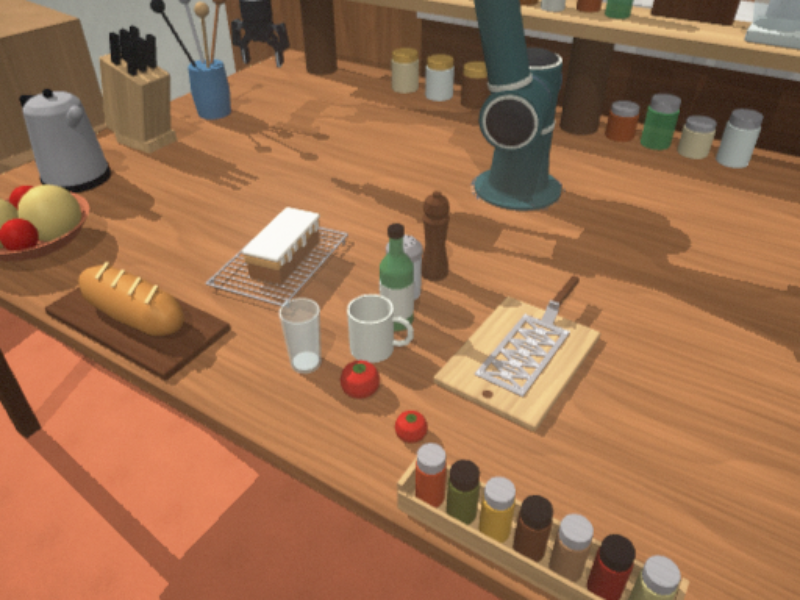

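View pics/top0.png

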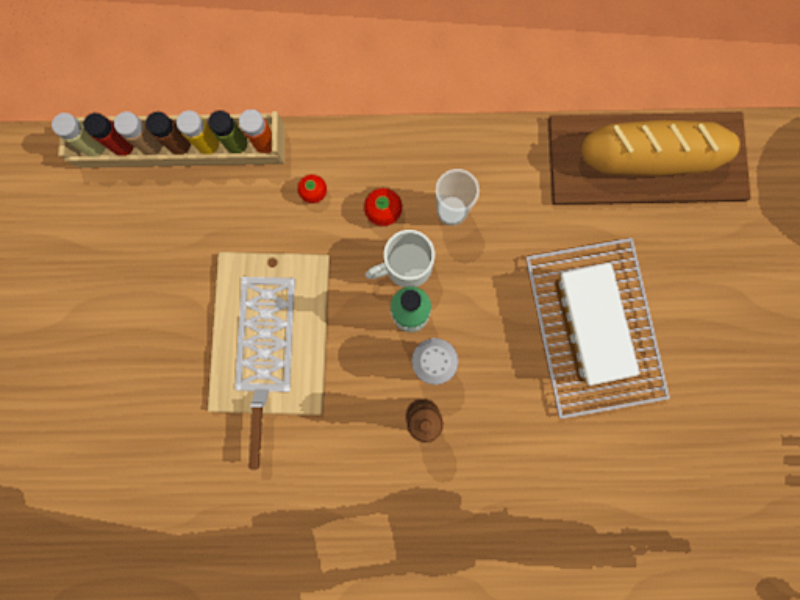

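The top view has +x up and +y left. The stencil is at about (265,335) with its handle end at (255,465), and the cake is at about (600,322). The row of objects stands between them, with the mill at (425,420) and the bottle at (410,308).

Run:
```python
from h import *
c=np.load('top.npz'); W=c['W']; im=c['image'].astype(int)
def rect(m,name):
    m=cv2.morphologyEx(m.astype(np.uint8),cv2.MORPH_OPEN,np.ones((2,2)))
    n,l,s,_=cv2.connectedComponentsWithStats(m); k=1+np.argmax(s[1:,4]); p=W[l==k]
    r=cv2.minAreaRect((p[:,:2]*1000).astype(np.float32)); print(name,len(p),r,'medz',np.median(p[:,2]), 'mean',p.mean(0))
    return p
v,u=np.mgrid[:384,:512]; 
print('K',c['K'],'R',c['R'])
rect((W[...,2]>.075)&(W[...,2]<.11)&(u>345)&(u<420)&(v>155)&(v<260),'cake')
# handle
h=(u>150)&(u<180)&(v>255)&(v<305)&(W[...,2]>.03)
p=rect(h,'handle'); 
pp=p[p[:,2]>.045]; vv=np.linalg.svd(pp[:,:2]-pp[:,:2].mean(0))[2][0]; print('hdir',np.degrees(np.arctan2(vv[1],vv[0])),pp.mean(0),pp.min(0),pp.max(0))
g=(im.max(-1)-im.min(-1)<35)&(u>140)&(u<200)&(v>170)&(v<252)
p=rect(g,'sheet')
q=W[g]; print('sheetall',cv2.minAreaRect((q[:,:2]*1000).astype(np.float32)))
for n,a in dict(mill=(255,290,252,285),bottle=(245,280,180,212),shaker=(262,295,215,248),mug=(230,282,145,184),tumbler=(277,308,107,145),tomato=(230,260,118,146)).items():
    s=W[a[2]:a[3],a[0]:a[1]].reshape(-1,3); s=s[s[:,2]>.04]; print(n,np.round(np.nanmin(s,0),3),np.round(np.nanmax(s,0),3))
big=cv2.resize(c['image'][160:310,130:215,::-1],None,fx=4,fy=4,interpolation=cv2.INTER_CUBIC)
b2=cv2.resize(c['image'][145:295,330:430,::-1],None,fx=4,fy=4,interpolation=cv2.INTER_CUBIC)
cv2.imwrite('pics/crop.png',np.hstack([big,b2]))
```

```text
K [[376.80398041   0.         259.88339445]
 [  0.         376.80398041 189.9091247 ]
 [  0.           0.           1.        ]] R [[-0.01829658 -0.99982092 -0.00483434]
 [-0.99205398  0.01875598 -0.12440702]
 [ 0.12447541  0.00251971 -0.99221949]]
cake 2516 ((600.4191284179688, -280.26025390625), (83.17945861816406, 91.88594055175781), 108.08828735351562) medz nan mean [nan nan nan]
handle 321 ((390.4622802734375, 268.38055419921875), (22.908533096313477, 114.99959564208984), 81.72221374511719) medz nan mean [nan nan nan]
hdir 177.74866834873467 [0.39603119 0.26706931 0.04963867] [0.34546152 0.25776251 0.04503272] [0.4473835  0.27436242 0.05491285]
sheet 1794 ((nan, nan), (0.0, 0.0), 0.0) medz nan mean [nan nan nan]
sheetall ((557.5924682617188, 262.5094909667969), (89.67886352539062, 193.09934997558594), 86.37676239013672)
mill [ 0.394 -0.022  0.04 ] [0.445 0.026 0.191]
bottle [ 0.558 -0.012  0.04 ] [0.638 0.049 0.211]
shaker [ 0.473 -0.051  0.105] [0.541 0.018 0.128]
mug [ 0.617 -0.02   0.04 ] [0.714 0.089 0.134]
tumbler [ 0.736 -0.089  0.04 ] [ 0.802 -0.023  0.122]
tomato [0.744 0.034 0.04 ] [0.798 0.089 0.054]
```

View pics/crop.png

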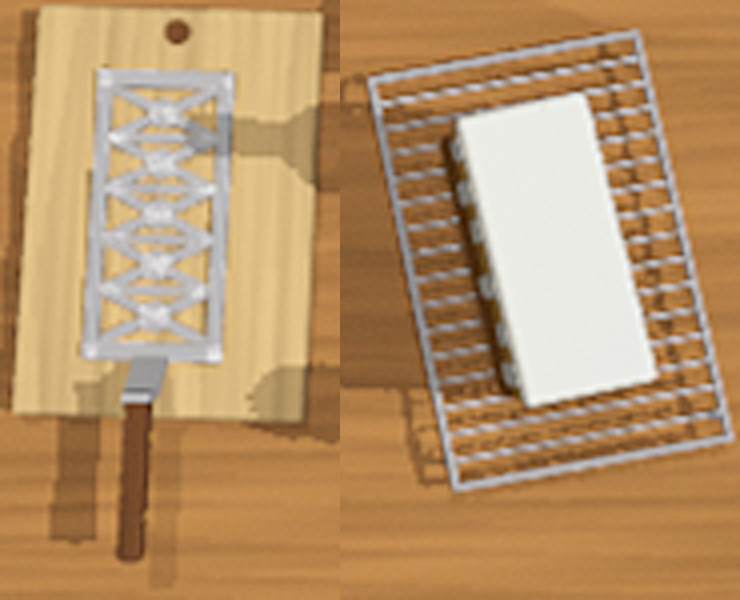

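The crop shows the sheet's corners at (99,70), (234,72), (221,362) and (82,358). The icing's corners are at (457,117), (587,94), (656,378) and (528,406). I'll intersect these with the known height planes.

```bash
cat >> h.py <<'E'
def ray(c,px,z):
    px=np.atleast_2d(px); d=np.c_[(px-[c['K'][0,2],c['K'][1,2]])/c['K'][0,0],np.ones(len(px))]@c['R']; o=-c['R'].T@c['t']
    return o+d*((z-o[2])/d[:,2])[:,None]
E
python3 - <<'E'
from h import *
c=dict(np.load('top.npz')); W=c['W']; im=c['image'].astype(int)
def rep(n,p):
    a=(p[0]+p[1])/2-(p[2]+p[3])/2; print(n,p.mean(0),'yaw',np.degrees(np.arctan2(a[1],a[0])),'len',np.linalg.norm(a),'wid',np.linalg.norm(p[0]+p[3]-p[1]-p[2])/2)
f=lambda q,o:(np.array(q)+.5)/4-.5+o
S=f([(99,70),(234,72),(221,362),(82,358)],[130,160]); C=f([(117,117),(247,94),(316,378),(188,406)],[330,145])
rep('sheet',ray(c,S,.020)); rep('cake',ray(c,C,.088))
v,u=np.mgrid[:384,:512]
m=(im.min(-1)>200)&(u>345)&(u<420)&(v>155)&(v<260)
uv=np.c_[u[m],v[m]]; p=ray(c,uv,.088); r=cv2.minAreaRect((p[:,:2]*1000).astype(np.float32)); print('cakemask',m.sum(),r, 'mean',p.mean(0), 'depthz',np.nanmedian(W[m],0))
b=W[260:300,155:170].reshape(-1,3)
h=f([(124,403),(152,403),(145,558),(117,558)],[130,160]); rep('handle',ray(c,h,.052))
E
```

```text
sheet [0.55869874 0.26050896 0.02      ] yaw -2.312524290300147 len 0.18825160026300736 wid 0.08939039808104118
cake [ 0.56061232 -0.2758913   0.088     ] yaw 10.402387411894738 len 0.17747011093036377 wid 0.08015650967795274
cakemask 2347 ((561.139892578125, -276.3403625488281), (176.48471069335938, 79.04613494873047), 10.851317405700684) mean [ 0.55993375 -0.27607849  0.088     ] depthz [ 0.55952965 -0.27676258  0.08626209]
handle [0.39259256 0.26593807 0.052     ] yaw -1.8654892724230003 len 0.09351656186247999 wid 0.017282455620813146
```

>>> play_rows(moves=[[[0,0,0,0.3,-0.22,-0.12,85],[0,0,0,0.3,-0.22,-0.12,85],[0,0,0,0.3,-0.22,-0.12,85],[0,0,0,0.3,-0.22,-0.12,85],[0,0,0,0.3,-0.22,-0.12,85]]], newtons=100)

```text
time: 0.52
tool_pos: [0.2819, -0.5107, 0.2911]
tcp_rot: [-3.117, -0.379, 0.001]
wrist_force: [0.7, -0.8, 0.1]
width: 0.999
grip_force: 0.0
```

>>> play_rows(moves=[[[0,0,0,0.3,-0.22,-0.12,85],[0,0,0,0.3,-0.22,-0.12,85],[0,0,0,0.3,-0.22,-0.12,85],[0,0,0,0.3,-0.22,-0.12,85],[0,0,0,0.3,-0.22,-0.12,85]]])

```text
time: 0.93
tool_pos: [0.4012, -0.3677, 0.3514]
tcp_rot: [-3.118, -0.38, 0.001]
wrist_force: [0.5, -0.1, -0.3]
width: 0.995
grip_force: 0.0
```

>>> play_rows(moves=[[[0,0,0,0.1,-0.36,0,85],[0,0,0,0.1,-0.36,0,85],[0,0,0,0.1,-0.36,0,85],[0,0,0,0.1,-0.36,0,85],[0,0,0,0.1,-0.36,0,85]]])

```text
time: 1.35
tool_pos: [0.4053, -0.1809, 0.3508]
tcp_rot: [-3.118, -0.38, 0.001]
wrist_force: [1.0, -0.2, -0.5]
width: 0.998
grip_force: 0.0
```

>>> play_rows(moves=[[[0,0,0,0.1,-0.36,0,85],[0,0,0,0.1,-0.36,0,85],[0,0,0,0.1,-0.36,0,85],[0,0,0,0.1,-0.36,0,85],[0,0,0,0.1,-0.36,0,85]]])

```text
time: 1.77
tool_pos: [0.4104, 0.0057, 0.351]
tcp_rot: [-3.119, -0.38, -0.0]
wrist_force: [1.4, -0.4, 1.1]
width: 0.998
grip_force: 0.0
```

>>> play_rows(moves=[[[0,0,0,0.1,-0.36,0,85],[0,0,0,0.1,-0.36,0,85],[0,0,0,0.1,-0.36,0,85],[0,0,0,0.1,-0.36,0,85],[0,0,0,0.1,-0.36,0,85]]])

```text
time: 2.18
tool_pos: [0.4157, 0.1925, 0.351]
tcp_rot: [3.118, 0.381, -0.0]
wrist_force: [0.7, -0.5, -0.6]
width: 0.993
grip_force: 0.0
```

>>> play_rows(moves=[[[0,0,0.2,0,0,0,85],[0,0,0.2,0,0,0,85],[0,0,0.17,0,0,0,85],[0,0,0,0,0,0,85]]])

```text
time: 2.52
tool_pos: [0.4159, 0.1911, 0.3507]
tcp_rot: [3.14, -0.068, -0.002]
wrist_force: [-0.2, -0.1, 0.4]
width: 0.997
grip_force: 0.0
```

```bash
cat >> h.py <<'E'
def to(p,yaw):
    s=bot.read_state(); R=Ro.from_rotvec(s['tcp_rot']); y=np.radians(yaw)
    G=Ro.from_matrix(np.array([[np.cos(y),np.sin(y),0],[np.sin(y),-np.cos(y),0],[0,0,-1]]))
    print('t',s['time'],'shift',np.round(R.inv().apply(np.array(p)-s['tool_pos'])/.1,3),'turn',np.round((R.inv()*G).as_rotvec()/.5,3),'q',np.round(s['q'],2))
E
python3 - <<'E'
from h import *
to((.4188,.2661,.025),-2.3)
c=cam('wrist'); cv2.imwrite('pics/w1.png',c['image'][...,::-1])
np.savez('w1.npz',**c)
E
```

```text
t 2.5167 shift [-0.    -0.752  3.256] turn [ 0.001  0.002 -0.006] q [ 0.38 -0.21  1.87 -0.    1.48  1.99]
```

View pics/w1.png

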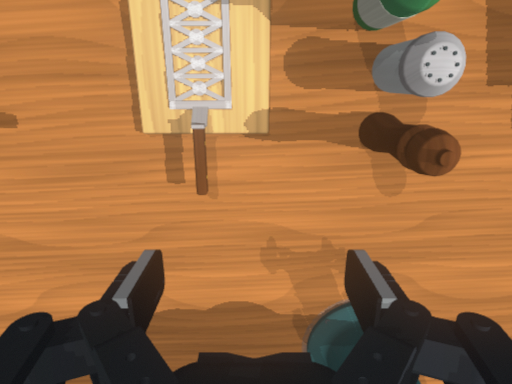

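The wrist view shows the handle running from (200,128) to (203,193), with the sheet's lower corners at (169,107) and (232,106). I'll cross-check these against the top camera.

Run:
```python
from h import *
c=dict(np.load('w1.npz'))
a,b=ray(c,[(199.5,128),(203,193)],.052); print(a,b,np.degrees(np.arctan2(*(a-b)[1::-1])))
print(ray(c,[(169,107),(232,106)],.02))
```

```text
[0.44218691 0.26504008 0.052     ] [0.34759099 0.26918348 0.052     ] -2.508011501900496
[[0.47002227 0.31175538 0.02      ]
 [0.46744112 0.22070412 0.02      ]]
```

>>> play_rows(moves=[[[0,0,0,0,-0.25,0.3,85],[0,0,0,0,-0.25,0.3,85],[0,0,0,0,-0.25,0.3,85],[0,0,0,0,0,0.4,85],[0,0,0,0,0,0.4,85]]])

```text
time: 2.98
tool_pos: [0.42, 0.2668, 0.1805]
tcp_rot: [-3.14, 0.06, -0.003]
wrist_force: [1.0, 0.3, -0.9]
width: 0.995
grip_force: 0.0
```

>>> play_rows(moves=[[[0,0,0,0,0,0.3,85],[0,0,0,0,0,0.3,85],[0,0,0,0,0,0.3,85],[0,0,0,0,0,0.2,85],[0,0,0,0,0,0,85]]])

```text
time: 3.4
tool_pos: [0.4155, 0.263, 0.0662]
tcp_rot: [3.136, -0.064, -0.014]
wrist_force: [-1.3, -0.9, -0.2]
width: 0.995
grip_force: 0.0
```

Run:
```python
from h import *
to((.419,.2662,.025),-2.4)
```

```text
t 3.4 shift [ 0.037 -0.036  0.411] turn [0.011 0.017 0.003] q [0.51 0.09 2.14 0.   0.92 2.12]
```

>>> play_rows(moves=[[[0,0,0,0,0,0,85],[0,0,0,0,0,0,85]]])

```text
time: 3.57
tool_pos: [0.4206, 0.266, 0.0726]
tcp_rot: [-3.14, 0.065, -0.003]
wrist_force: [-0.1, -0.8, 0.8]
width: 1.001
grip_force: 0.0
```

Run:
```python
from h import *
to((.419,.2662,.025),-2.4)
```

```text
t 3.5667 shift [-0.017 -0.001  0.476] turn [-0.002 -0.003  0.   ] q [0.51 0.09 2.13 0.   0.92 2.13]
```

>>> play_rows(moves=[[[0,0,0,-0.01,0,0.13,85],[0,0,0,0,0,0.13,85],[0,0,0,0,0,0.11,85],[0,0,0,0,0,0.07,85],[0,0,0,0,0,0.03,85]]])

```text
time: 3.98
tool_pos: [0.4187, 0.2657, 0.0243]
tcp_rot: [-3.141, 0.066, -0.0]
wrist_force: [0.3, -0.4, 0.6]
width: 0.993
grip_force: 0.0
```

>>> play_rows(moves=[[[0,0,0,0,0,0,60],[0,0,0,0,0,0,40],[0,0,0,0,0,0,30],[0,0,0,0,0,0,24],[0,0,0,0,0,0,20]]], newtons=100)

```text
time: 4.4
tool_pos: [0.419, 0.2659, 0.0248]
tcp_rot: [-3.14, 0.066, -0.001]
wrist_force: [0.1, 0.2, 0.5]
width: 0.294
grip_force: 0.0
```

Run:
```python
from h import *
to((.419,.2662,.025),-2.4)
c=cam('wrist'); cv2.imwrite('pics/w2.png',c['image'][...,::-1])
```

```text
t 4.4 shift [ 0.    -0.003 -0.002] turn [-0.001 -0.002 -0.001] q [ 0.52  0.16  2.16 -0.    0.82  2.13]
```

View pics/w2.png

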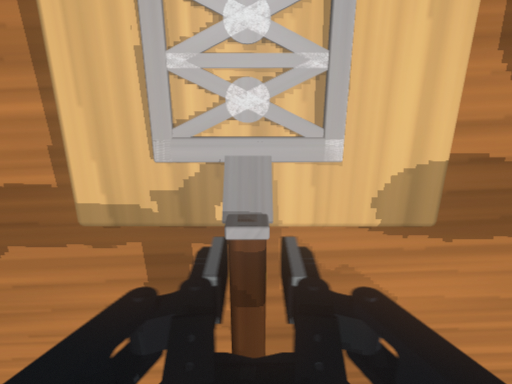

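The handle is between the pads and parallel to them. Its centre is at column 247 and the pads' midpoint is at about 254, so I'll shift about 2.5 mm to +y and close.

>>> play_rows(moves=[[[0,0,0,0,-0.02,0,25],[0,0,0,0,-0.005,0,20],[0,0,0,0,0,0,10],[0,0,0,0,0,0,5],[0,0,0,0,0,0,5]]], newtons=110)

```text
time: 4.87
tool_pos: [0.4188, 0.2685, 0.0246]
tcp_rot: [-3.14, 0.066, -0.001]
wrist_force: [-1.0, 0.3, 3.5]
width: 0.165
grip_force: 107.2
```

>>> play_rows(moves=[[[0,0,0,0,0,0,5],[0,0,0,0,0,0,5],[0,0,0,0,0,-0.03,5],[0,0,0,0,0,-0.06,5],[0,0,0,0,0,-0.06,5]]])

```text
time: 5.28
tool_pos: [0.4178, 0.2675, 0.0389]
tcp_rot: [3.14, -0.066, -0.003]
wrist_force: [-0.3, 0.5, -1.5]
width: 0.164
grip_force: 107.2
```

>>> play_rows(moves=[[[0,0,0,0,0,-0.1,5],[0,0,0,0,0,-0.15,5],[0,0,0,0,0,-0.2,5],[0,0,0,0,0,-0.25,5],[0,0,0,0,0,-0.25,5]]])

```text
time: 5.7
tool_pos: [0.4181, 0.2677, 0.1355]
tcp_rot: [3.14, -0.067, -0.001]
wrist_force: [0.4, 0.8, -1.6]
width: 0.164
grip_force: 107.3
```

>>> play_rows(moves=[[[0,0,0,0,0,-0.25,5],[0,0,0,0,0,-0.25,5],[0,0,0,0,0,-0.25,5],[0,0,0,0,0,-0.25,5],[0,0,0,0,0,-0.25,5]]])

```text
time: 6.12
tool_pos: [0.4183, 0.2678, 0.2613]
tcp_rot: [-3.141, 0.067, -0.001]
wrist_force: [0.3, 0.3, -1.6]
width: 0.168
grip_force: 107.3
```

>>> play_rows(moves=[[[0,0,0,0,0,-0.25,5],[0,0,0,0,0,-0.2,5],[0,0,0,0,0,-0.15,5],[0,0,0,0,0,-0.07,5],[0,0,0,0,0,-0.03,5]]])

```text
time: 6.53
tool_pos: [0.419, 0.2683, 0.3314]
tcp_rot: [-3.139, 0.066, -0.004]
wrist_force: [-0.6, 0.4, -1.7]
width: 0.165
grip_force: 107.3
```

>>> play_rows(moves=[[[0,0,0,0,0.05,0,5],[0,0,0,0,0.1,0,5],[0,0,0,0,0.15,0,5],[0,0,0,0,0.2,0,5],[0,0,0,0,0.25,0,5]]])

```text
time: 6.95
tool_pos: [0.4144, 0.1921, 0.3273]
tcp_rot: [3.14, -0.064, -0.005]
wrist_force: [1.9, -0.6, -0.9]
width: 0.166
grip_force: 107.4
```

Run:
```python
from h import *
to((.4223,-.3017,.33),10.5)
c=cam('scene'); cv2.imwrite('pics/s2.png',cv2.resize(c['image'][...,::-1],(800,600)))
```

```text
t 6.95 shift [ 0.281  4.93  -0.021] turn [ 0.002  0.007 -0.448] q [ 0.38 -0.2   1.91 -0.    1.44  1.99]
```

View pics/s2.png

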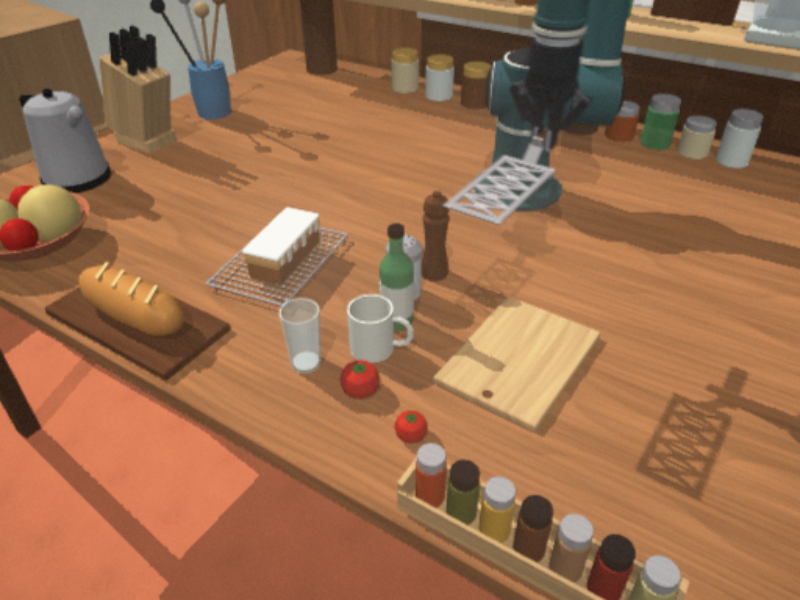

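The scene view shows the stencil held level at about (500,188), with everything else standing where it was. I'll carry it across now.

>>> play_rows(moves=[[[0,0,0,0.02,0.3,0,5],[0,0,0,0.02,0.33,0,5],[0,0,0,0.02,0.35,0,5],[0,0,0,0.02,0.35,0,5],[0,0,0,0.02,0.35,0,5]]])

```text
time: 7.42
tool_pos: [0.4169, 0.023, 0.3277]
tcp_rot: [3.14, -0.066, -0.004]
wrist_force: [0.5, -0.4, -2.3]
width: 0.165
grip_force: 107.8
```

>>> play_rows(moves=[[[0,0,0,0.02,0.35,0,5],[0,0,0,0.02,0.35,0,5],[0,0,0,0.02,0.35,0,5],[0,0,0,0.02,0.35,0,5],[0,0,0,0.02,0.35,0,5]]])

```text
time: 7.83
tool_pos: [0.4192, -0.1522, 0.3277]
tcp_rot: [-3.14, 0.067, 0.004]
wrist_force: [0.9, 0.2, -0.8]
width: 0.167
grip_force: 107.8
```

>>> play_rows(moves=[[[0,0,0,0.02,0.35,0,5],[0,0,0,0.02,0.33,0,5],[0,0,0,0.02,0.25,0,5],[0,0,0,0,0.15,0,5],[0,0,0,0,0.07,0,5]]])

```text
time: 8.25
tool_pos: [0.4204, -0.2676, 0.3273]
tcp_rot: [-3.14, 0.071, 0.005]
wrist_force: [-0.0, -0.1, -0.9]
width: 0.163
grip_force: 107.8
```

>>> play_rows(moves=[[[0,0,-0.08,0,0,0,5],[0,0,-0.14,0,0,0,5],[0,0,-0.14,0,0,0,5],[0,0,-0.08,0,0,0,5],[0,0,0,0,0,0,5]]])

```text
time: 8.67
tool_pos: [0.4213, -0.2647, 0.3282]
tcp_rot: [-3.128, -0.281, 0.003]
wrist_force: [-0.2, 0.1, -1.3]
width: 0.166
grip_force: 107.8
```

Run:
```python
from h import *
to((.4223,-.3017,.22),10.5)
```

```text
t 8.6667 shift [-0.054  0.367  1.081] turn [-0.003  0.003 -0.008] q [-0.61 -0.12  1.84 -0.    1.43  0.78]
```

>>> play_rows(moves=[[[0,0,0,-0.02,0.1,0.1,5],[0,0,0,-0.02,0.1,0.2,5],[0,0,0,-0.01,0.1,0.25,5],[0,0,0,0,0.05,0.25,5],[0,0,0,0,0.02,0.25,5]]])

```text
time: 9.08
tool_pos: [0.4232, -0.3037, 0.2222]
tcp_rot: [3.129, 0.276, -0.001]
wrist_force: [0.4, -0.8, -0.6]
width: 0.165
grip_force: 107.8
```

>>> play_rows(moves=[[[0,0,0,0,0,0.2,5],[0,0,0,0,0,0.15,5],[0,0,0,0,0,0.08,5],[0,0,0,0,0,0.04,5],[0,0,0,0,0,0,5]]])

```text
time: 9.5
tool_pos: [0.423, -0.3025, 0.176]
tcp_rot: [-3.128, -0.278, 0.003]
wrist_force: [-0.1, 0.2, -0.9]
width: 0.165
grip_force: 107.8
```

Run:
```python
from h import *
to((.4223,-.3017,.107),10.5)
for n in('top','wrist','scene'):
    c=cam(n); np.savez(n+'3.npz',**c)
t=np.load('top3.npz')['image'][130:300,310:440]; w=np.load('wrist3.npz')['image']
s=np.load('scene3.npz')['image'][90:210,130:250]
cv2.imwrite('pics/t3.png',np.hstack([cv2.resize(t,None,fx=3,fy=3,interpolation=2),cv2.resize(w,(400,300))[:, :].repeat(1,0) if 0 else cv2.resize(s,(400,510),interpolation=2)])[...,::-1])
```

```text
t 9.5 shift [-0.005 -0.008  0.69 ] turn [-0.003  0.003 -0.012] q [-0.67  0.01  1.99 -0.    1.14  0.72]
```

View pics/t3.png

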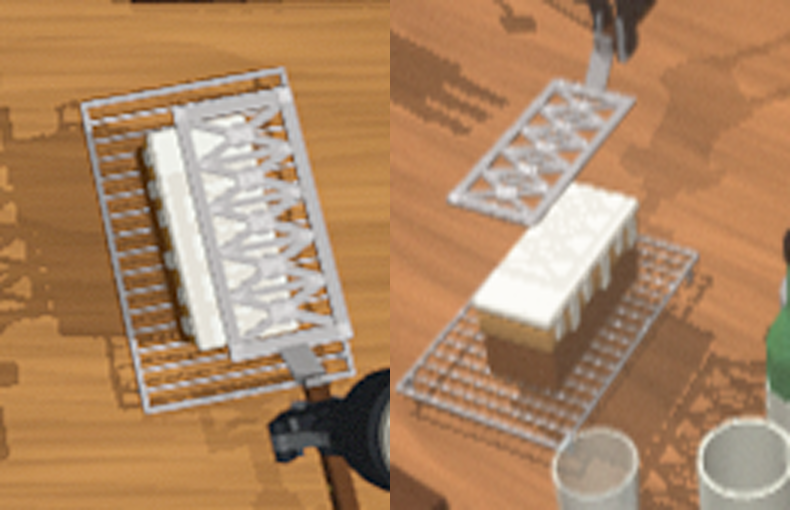

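The top crop shows the sheet's outer corners at (176,108), (286,90), (350,337) and (234,357), parallel to the icing. Next I'll measure its height and tilt from depth.

```bash
cat > m.py <<'E'
from h import *
import sys
def meas(n,lo,hi,corn=None,o=(.56,-.276)):
    c=dict(np.load(n)); W=c['W']; m=(W[...,2]>lo)&(W[...,2]<hi)&(abs(W[...,0]-o[0])<.12)&(abs(W[...,1]-o[1])<.08)
    p=W[m]
    for _ in range(5):
        A=np.c_[p[:,0]-o[0],p[:,1]-o[1],np.ones(len(p))]; x=np.linalg.lstsq(A,p[:,2],rcond=None)[0]; r=p[:,2]-A@x; p=p[abs(r)<max(.003,2*r.std())]
    print(n,len(p),'slopes deg',np.degrees(x[:2]),'z top',x[2],'rect',cv2.minAreaRect((p[:,:2]*1000).astype(np.float32)))
    if corn is not None:
        q=ray(c,corn,x[2]); a=(q[0]+q[1]-q[2]-q[3])/2
        print('corners centre',q.mean(0),'yaw',np.degrees(np.arctan2(a[1],a[0])),np.linalg.norm(a))
E
python3 - <<'E'
from m import *
corn=(np.array([(176,108),(286,90),(350,337),(234,357)])+.5)/3-.5+[310,130]
meas('top3.npz',.14,.2,corn); meas('wrist3.npz',.14,.2); meas('scene3.npz',.14,.2)
# cake in wrist & scene before
for n in('scene.npz','wrist3.npz'):
    c=dict(np.load(n)); im=c['image'].astype(int); W=c['W']; m=(im.min(-1)>170)&(W[...,2]>.08)&(W[...,2]<.1)&(abs(W[...,0]-.56)<.13)&(abs(W[...,1]+.276)<.09)
    p=W[m]; print(n,len(p),np.median(p[:,2]),cv2.minAreaRect((p[:,:2]*1000).astype(np.float32)))
E
```

```text
top3.npz 2384 slopes deg [-0.39661251  0.04600357] z top 0.16824890435610573 rect ((559.9320068359375, -278.01507568359375), (193.14404296875, 90.9778823852539), 10.228736877441406)
corners centre [ 0.56059284 -0.2786777   0.1682489 ] yaw 10.24178191058897 0.18703458494242564
wrist3.npz 22936 slopes deg [-0.78880603 -0.13123315] z top 0.17130795519071573 rect ((502.899658203125, -288.9504699707031), (69.34268188476562, 90.58704376220703), 10.394761085510254)
scene3.npz 773 slopes deg [-0.20093491  0.16508714] z top 0.16976653111577755 rect ((562.8817138671875, -275.8660888671875), (196.73841857910156, 93.73210906982422), 10.53187084197998)
scene.npz 780 0.08545376831529031 ((564.3131103515625, -272.30206298828125), (183.58444213867188, 83.27056884765625), 10.086736679077148)
wrist3.npz 5240 0.08828043568298705 ((514.9286499023438, -284.6900634765625), (80.2367935180664, 83.213623046875), 10.3854341506958)
```

>>> play_rows(moves=[[[0,0.006,0,0.006,-0.012,0.05,5],[0,0.006,0,0.006,-0.012,0.1,5],[0,0,0,0,0,0.12,5],[0,0,0,0,0,0.12,5],[0,0,0,0,0,0.1,5]]])

```text
time: 10.07
tool_pos: [0.4239, -0.2995, 0.1262]
tcp_rot: [-3.127, -0.279, -0.007]
wrist_force: [0.3, -0.2, -2.2]
width: 0.166
grip_force: 107.8
```

>>> play_rows(moves=[[[0,0,0,0,0,0.06,5],[0,0,0,0,0,0.04,5],[0,0,0,0,0,0.02,5],[0,0,0,0,0,0,5],[0,0,0,0,0,0,5]]])

```text
time: 10.48
tool_pos: [0.4251, -0.3003, 0.1165]
tcp_rot: [-3.129, -0.279, -0.01]
wrist_force: [0.4, 0.1, -0.8]
width: 0.164
grip_force: 107.8
```

Run:
```python
from m import *
to((.4235,-.2998,.107),10.4)
for n in('top','wrist','scene'):
    np.savez(n+'4.npz',**cam(n))
    meas(n+'4.npz',.1,.13)
t=np.load('top4.npz')['image'][130:300,310:440]; s=np.load('scene4.npz')['image'][110:220,130:230]
cv2.imwrite('pics/t4.png',np.hstack([cv2.resize(t,None,fx=3,fy=3,interpolation=2),cv2.resize(s,(400,510),interpolation=2)])[...,::-1])
```

```text
t 10.4833 shift [-0.015 -0.008  0.095] turn [ 0.001 -0.013 -0.007] q [-0.67  0.07  2.05  0.01  1.01  0.72]
top4.npz 2026 slopes deg [ 0.09749212 -0.06095235] z top 0.10984336781025233 rect ((562.083740234375, -275.8647766113281), (192.81785583496094, 90.7843017578125), 10.095684051513672)
wrist4.npz 22951 slopes deg [-0.40550218 -0.10407387] z top 0.11182124949478653 rect ((504.4765319824219, -286.69598388671875), (69.23758697509766, 90.77880096435547), 10.512895584106445)
scene4.npz 745 slopes deg [0.2587206  0.11679537] z top 0.10926008302126926 rect ((563.706298828125, -273.9104919433594), (196.97874450683594, 93.33061218261719), 10.604084968566895)
```

View pics/t4.png

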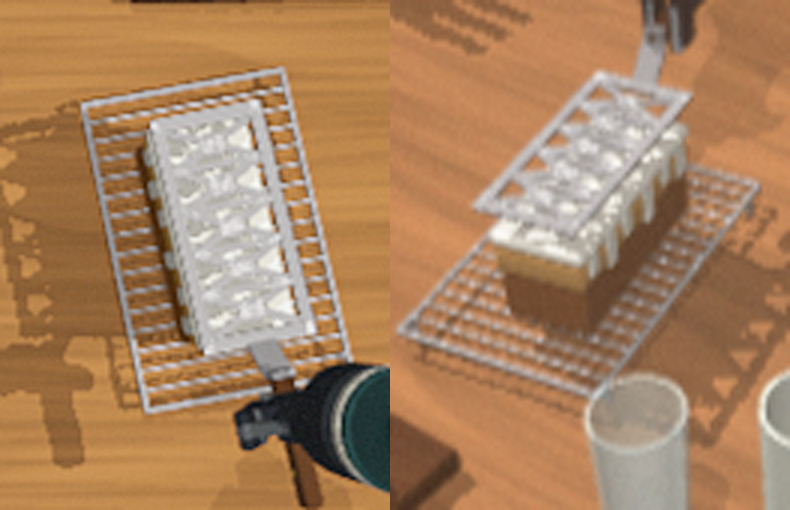

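The stencil is level, centred and parallel to the icing, about 19.5 mm above it. I'll lower it the last 9.5 mm gently.

>>> play_rows(moves=[[[0,0,0,-0.005,0,0.02,5],[0,0,0,0,0,0.025,5],[0,0,0,0,0,0.025,5],[0,0,0,0,0,0.015,5],[0,0,0,0,0,0.01,5]]])

```text
time: 11.05
tool_pos: [0.4241, -0.3, 0.1063]
tcp_rot: [-3.128, -0.279, -0.009]
wrist_force: [-0.7, -0.5, -1.7]
width: 0.169
grip_force: 107.8
```

>>> play_rows(moves=[[[0,0,0,0,0,0,5],[0,0,0,0,0,0,5],[0,0,0,0,0,0,5],[0,0,0,0,0,0,5],[0,0,0,0,0,0,5]]])

```text
time: 11.47
tool_pos: [0.4244, -0.3003, 0.1069]
tcp_rot: [-3.129, -0.279, -0.01]
wrist_force: [0.4, -0.4, -1.2]
width: 0.165
grip_force: 107.8
```

Run:
```python
from m import *
to((.4235,-.2998,.107),10.4)
for n in('top','wrist','scene'):
    np.savez(n+'5.npz',**cam(n)); meas(n+'5.npz',.095,.115)
cv2.imwrite('pics/s5.png',cv2.resize(np.load('scene5.npz')['image'],(800,600))[...,::-1])
```

```text
t 11.4667 shift [-0.009 -0.006 -0.001] turn [ 0.    -0.012 -0.007] q [-0.67  0.08  2.06  0.01  1.    0.72]
top5.npz 1996 slopes deg [ 0.11601184 -0.10038784] z top 0.10020004140372113 rect ((562.0677490234375, -275.869873046875), (191.77926635742188, 91.16644287109375), 10.092944145202637)
wrist5.npz 22929 slopes deg [-0.43177545 -0.05860669] z top 0.10182474147365136 rect ((503.67388916015625, -286.43438720703125), (69.26380920410156, 90.80096435546875), 10.257678031921387)
scene5.npz 769 slopes deg [0.23810689 0.22762771] z top 0.09907124056548584 rect ((565.5399169921875, -272.5286865234375), (195.448486328125, 93.2302474975586), 10.46052360534668)
```

View pics/s5.png

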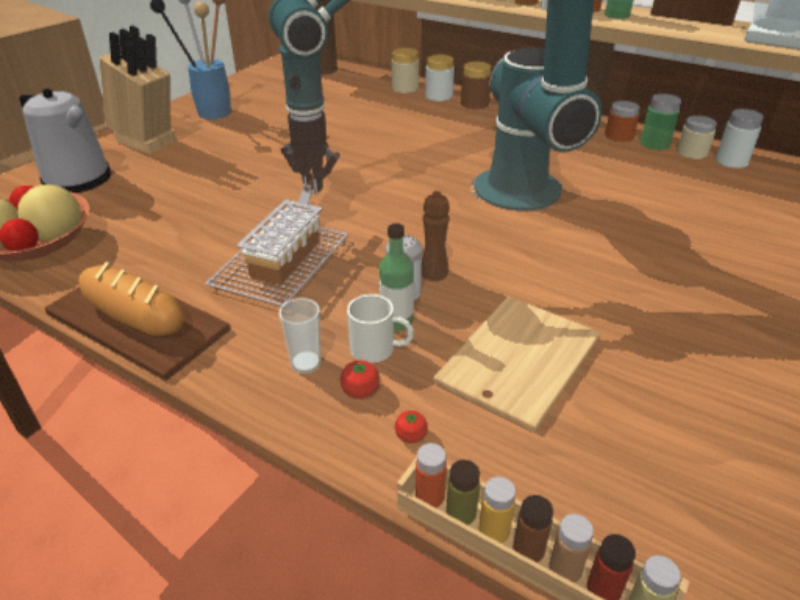

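The stencil hovers over the cake at about (280,232), with a gap of about 1 cm, and everything else is standing where it was.

```bash
python3 -c "
from workcell import bot
print(bot.finish_job())"
```

```text
the job is handed in; nothing more can be done
None
```

The stencil is held still about 10 mm above the icing, level to within about half a degree, centred to about 2 mm and lined up with the cake. The camera views show the cake untouched and everything else still where it stood, and I handed the job in at about 11.5 s.

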